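# Change over the tube-sawing block

## Robot

A 7-joint arm with a two-finger parallel gripper is mounted at the origin on the work surface. World frame = base frame: x ahead of the robot, y to its left, z up, the work surface at z = 0. Lengths are in m, angles in rad, forces in N, time in s.
With the tool pointing down it reaches from about 0.425 to 0.95 m from the base axis. Payload 4.7 kg.
Tool frame: the origin (TCP) lies between the finger pads; the fingertips stand 25 mm ahead of it and the grasp point (between the pads) lies 6 mm ahead of it; x points along the fingers, z is the direction in which the jaws open and shut, and the axes are right-handed (so a half turn about x gives the same grasp; the last joint's range is limited). The gripper opens to 85 mm and grips with 20 to 120 N. Pads are 22 mm wide; open, the fingers measure 114 mm over their backs; the gripper's body (76 mm by 85 mm) begins 54 mm behind the grasp point. The pads swing forward as they close: fully open they stand 13 mm farther back than shut.
Start: joints at [1.094, 0.469, -0.049, 1.532, 0.024, 1.141, -0.082], TCP at [0.292, -0.608, 0.256] pointing down, gripper open.
Joint ranges: [-2.59, 2.59], [-0.33, 1.99], [-1.39, 1.29], [0.1, 2.45], [-1.04, 4.18], [0.21, 1.99], [-2.66, 2.66]. Speed limits (rad/s): [2.57, 2.57, 3.14, 3.14, 3.14, 3.14, 3.14].

## Interface

Orientations are given as a 3x3 rotation matrix whose columns are the frame's x, y, z axes.
In Python, from rig import * gives the robot as it stands. Calls block until the motion is done:
- movep(position, orientation): joint-space move of the TCP to a pose.
- move_l(position, attitude=None, feed=0.15, until_force=None): straight line of the TCP; attitude=None keeps the orientation; feed is the mean speed in m/s. With until_force (N) it stops when the force on the tool has changed by that much, and returns True; else False.
- move_joints(angles): joint-space move.
- command_gripper(opening, newtons=None): finger opening in m; newtons is the grip in N (None keeps the last); returns when the fingers have stopped.
- sleep(seconds).
- inverse_kinematics(position, orientation): joint angles nearest the present ones, or None.
- sense(): the state.
- camera(name): name is "scene" or "top"; returns (picture, depth): 420x560x3 uint8, red, green, blue; 420x560 float32, m along the optical axis (not along the pixel's ray), 0 where there is no reading.
- camera_params(name): a dict with "K" (3x3 intrinsics, pixels), "dist" ([k1, k2, p1, p2, k3] as OpenCV has them; the pictures are not rectified), "position" and "rotation" of the camera in the world. Camera axes: x right, y down, z forward; pixel columns grow to the right and rows downward; lengths in m; the calibration is good to about 2 mm. A picture is of the moment at which its call begins. camera_params takes no time and is no camera call.
A pose or a line that the arm cannot do raises Unreachable and nothing moves.
- finish_job(): hands the job in, once; it reports no verdict.
The state is a dict: "time_s": time; "joint_pos": joint angles; "qd": joint speeds; "joint_efforts": joint torques, N m; "position": TCP position; "tcp_rot": TCP orientation; "wrist_force": force on the tool from outside, world axes, zero at the start; "ft_torque": the same for the moment, N m; "finger_gap": finger opening in m.
Only numpy, scipy, OpenCV 4.12 (cv2) and the standard library are available. Lean on these libraries where they do the work, as an engineer would, in place of code of your own. Each camera call takes 0.05 s, during which the arm holds its last target. There are 200 camera calls.

## Task

Change the goldsmith's sawing block over to the next batch. Take the keeper bar off its pin and lay it on the bench clear of the block, move the cut copper pieces from the block into free notches of the wooden rack, lying across both its rails, and every brass tube from the rack into the V-grooves of the block, one to a groove in any order, each with its end butted against the blue stop. When all are in place, put the keeper bar back across the tubes, nudging it until its hole drops over the locating pin and it lies flat and square on both posts; leave the jar and the doming block where they are.

Things in the scene. Friction and masses are not known exactly. Their poses are not given: they have to be found in the camera images.
- block: sawing block, fixed to the bench; origin at the centre of its underside, z up. Dark steel base 180 (x) x 316 (y) x 10 mm; two aluminium V-rails 14 mm thick, 232 mm long, tops 48 mm high, run across y at x = -42 and +42 mm, and a thin saw-guide lamina of the same outline at x = -54 mm. Between the rails (x -35 to 35 mm) it is open down to the base. Tubes lie along the block's x axis across both rails
- pin_tip (a point): tip of the brass locating pin, 10 mm in diameter, upright, on the block's +y post (block x = 0, y = +139 mm). The pin stands 14 mm above the post's flat top, its last 4 mm tapered; the tip is 73.5 mm above the bench. Post: 54 (x) x 20 (y) mm, flat top 59.5 mm above the bench
- plain_post (a point): centre of the flat top of the other post, without pin, at block x = 0, y = -139 mm, 59.5 mm above the bench, 54 (x) x 20 (y) mm
- stop_face (a point): middle of the top edge of the blue stop's face, on the block's +x side (block x = +75 mm): an upright wall 232 mm long in y, 10 mm thick, 52 mm high, facing the block's -x; a tube's end is butted flat against this face
- groove1 (a point): where the middle of a tube's axis lies when it is seated in groove 1 and butted against the stop: block x = +5, y = -92 mm, 48.7 mm above the bench. Groove: 45-degree V, 12 mm deep, 24 mm wide at the mouth, cut in both rails
- groove2 (a point): where the middle of a tube's axis lies when it is seated in groove 2 and butted against the stop: block x = +5, y = -46 mm, 48.7 mm above the bench. Groove: 45-degree V, 12 mm deep, 24 mm wide at the mouth, cut in both rails
- groove3 (a point): where the middle of a tube's axis lies when it is seated in groove 3 and butted against the stop: block x = +5, y = 0 mm, 48.7 mm above the bench. Groove: 45-degree V, 12 mm deep, 24 mm wide at the mouth, cut in both rails
- groove4 (a point): where the middle of a tube's axis lies when it is seated in groove 4 and butted against the stop: block x = +5, y = 46 mm, 48.7 mm above the bench. Groove: 45-degree V, 12 mm deep, 24 mm wide at the mouth, cut in both rails
- groove5 (a point): where the middle of a tube's axis lies when it is seated in groove 5 and butted against the stop: block x = +5, y = 92 mm, 48.7 mm above the bench. Groove: 45-degree V, 12 mm deep, 24 mm wide at the mouth, cut in both rails
- keeper: keeper bar: grey metal strip 50 (x) x 308 (y) x 6 mm, about 240 g, with a black upright grip on its middle, 18 (x) x 80 (y) mm, from 6 to 42 mm above the underside. Origin at the centre of its underside, z up, y along the strip. Starts in place on the block: origin over the block's, axes alike, hole over the pin, underside 59.5 mm above the bench and 2 mm above the tops of seated tubes
- keeper_hole (a point): centre, at the underside, of the keeper bar's one hole: 16 mm, round, 139 mm from the bar's middle towards its +y
- rack: wooden rack, fixed to the bench: base 130 (x) x 244 (y) x 10 mm, origin at the centre of its underside, z up. Two notched rails, 14 mm thick, tops 44 mm high, across y at x = -43 and +43 mm, shallow V-notches 8 mm deep at y = -92, -46, 0, 46, 92 mm; a tube lying there is along the rack's x, axis 47 mm above the bench, middle within 8 mm of x = 0. Open between the rails down to the base
- tube1: brass tube (new stock, starts in the rack), 18 mm outside diameter, 140 mm long, plain and alike at both ends, about 100 g; it is a closed cylinder to the touch and rolls freely. Origin at mid-length on its axis, its x axis runs along the tube (it may be turned any amount about x). May be absent (None)
- tube2: brass tube (new stock, starts in the rack), 18 mm outside diameter, 140 mm long, plain and alike at both ends, about 100 g; it is a closed cylinder to the touch and rolls freely. Origin at mid-length on its axis, its x axis runs along the tube (it may be turned any amount about x). May be absent (None)
- tube3: brass tube (new stock, starts in the rack), 18 mm outside diameter, 140 mm long, plain and alike at both ends, about 100 g; it is a closed cylinder to the touch and rolls freely. Origin at mid-length on its axis, its x axis runs along the tube (it may be turned any amount about x). May be absent (None)
- tube4: brass tube (new stock, starts in the rack), 18 mm outside diameter, 140 mm long, plain and alike at both ends, about 100 g; it is a closed cylinder to the touch and rolls freely. Origin at mid-length on its axis, its x axis runs along the tube (it may be turned any amount about x). May be absent (None)
- cut1: copper tube (piece cut in the last batch, starts in a groove of the block near the stop), 18 mm outside diameter, 126 mm long, plain and alike at both ends, about 90 g; it is a closed cylinder to the touch and rolls freely. Origin at mid-length on its axis, its x axis runs along the tube (it may be turned any amount about x). May be absent (None)
- cut2: copper tube (piece cut in the last batch, starts in a groove of the block near the stop), 18 mm outside diameter, 126 mm long, plain and alike at both ends, about 90 g; it is a closed cylinder to the touch and rolls freely. Origin at mid-length on its axis, its x axis runs along the tube (it may be turned any amount about x). May be absent (None)
- doming_block: bystander: steel doming cube, 55 mm, origin at the centre of its underside
- flux_jar: bystander: amber jar, 60 mm in diameter, 75 mm high, green cap, origin at the centre of its underside. The bench between it and the doming block is free (x 0.65 to 0.75 m, y -0.2 to 0.2 m at the start)
Not all that is in view belongs to the job. Leave any red look-alike of the tube4 alone. Leave any red look-alike of the cut1 alone.

How it is judged:
By the outcome, as a careful person would: the job done as asked, in the order asked, and still so for the second after the job is handed in, with the robot touching nothing.
Of tube1, tube2, tube3, tube4 only 3 to 4 are there at a start; the rules pass over those that are not, and their reading is None.
Of cut1, cut2 only 1 to 2 are there at a start; the rules pass over those that are not, and their reading is None.
At some moment in a run one of keeper, tube1, tube2, tube3, tube4, cut1, cut2 may be knocked a few centimetres aside while the robot is not near it.
Once in a run the grip may slacken for a moment while it holds something.
It also fails if it takes over 210 s, if anything falls off the work surface, if the arm or the gripper's body presses on something with over 40 N, if the wrist force passes 120 N, or if a joint passes its speed limit or range.

## Working session

There is one attempt and no reset: what is moved stays moved. The work goes in short steps, each a Python script; the robot and the scene stay as the last script left them, time stands still between calls to the robot, and variables do not carry over. Pictures are saved under pics/ and viewed, about 12 in all and at most 16, crops included, and the job is handed in when it is done.

```bash
ls; mkdir -p pics
python3 - <<'E'
from rig import *
import cv2,numpy as np
np.set_printoptions(precision=4,suppress=True)
for n in ("scene","top"):
    p,d=camera(n); cv2.imwrite(f"pics/{n}0.png",cv2.cvtColor(p,cv2.COLOR_RGB2BGR)); np.savez(f"/tmp/{n}0.npz",p=p,d=d)
    print(camera_params(n))
s=sense();print(s["time_s"],s["position"],s["tcp_rot"],s["finger_gap"])
E
```

```text
pics
{'K': array([[383.9793,   0.    , 280.4243],
       [  0.    , 383.9793, 206.6718],
       [  0.    ,   0.    ,   1.    ]]), 'dist': array([-0.0837,  0.    ,  0.    ,  0.    ,  0.    ]), 'position': array([ 1.1449, -0.252 ,  0.8971]), 'rotation': array([[ 0.2866,  0.7448, -0.6026],
       [ 0.9579, -0.2343,  0.1661],
       [-0.0175, -0.6248, -0.7806]])}
{'K': array([[441.4987,   0.    , 280.8341],
       [  0.    , 441.4987, 216.3774],
       [  0.    ,   0.    ,   1.    ]]), 'dist': array([-0.033,  0.   ,  0.   ,  0.   ,  0.   ]), 'position': array([ 0.3735, -0.0828,  1.2176]), 'rotation': array([[ 0.0047, -0.9905,  0.1371],
       [-1.    , -0.0048, -0.0006],
       [ 0.0013, -0.1371, -0.9906]])}
0.1 [ 0.2921 -0.608   0.2554] [[-0.0008  0.9014  0.433 ]
 [ 0.0015  0.433  -0.9014]
 [-1.     -0.0001 -0.0017]] 0.0854837311292675
```

View pics/top0.png

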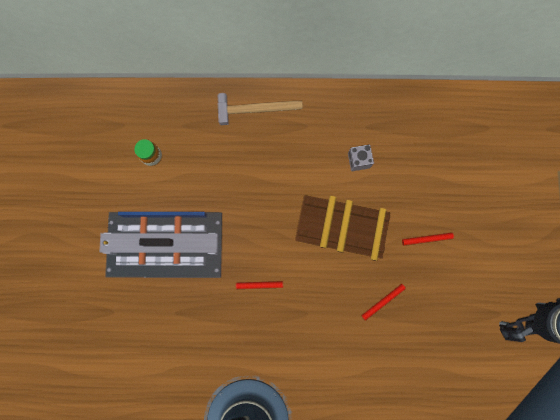

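View pics/scene0.png

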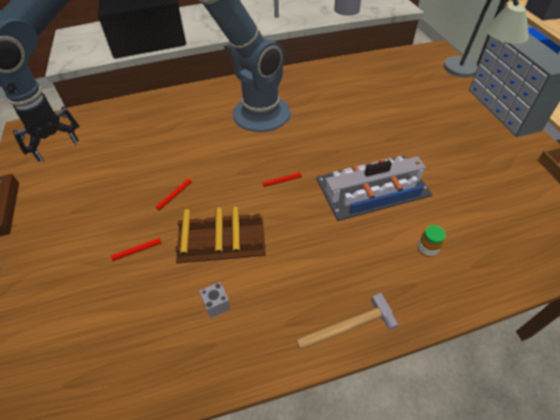

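The top view shows the block at about (163,243), with the keeper on it and its pin at (105,243). The blue stop is on the far side, and copper pieces lie near columns 143 and 178. The rack is at about (343,226) and turned, with three brass tubes. The red look-alikes are at (260,285), (384,302) and (428,239). The jar is at (147,152) and the doming block at (361,157).

```bash
cat > h.py <<'E'
from rig import *
import cv2, numpy as np
np.set_printoptions(precision=4,suppress=True)
def cast(n,uv,z):
    """pixels -> world points on plane(s) z"""
    c=camera_params(n); uv=np.asarray(uv,float).reshape(-1,1,2)
    q=cv2.undistortPoints(uv,c["K"],c["dist"]).reshape(-1,2)
    r=np.c_[q,np.ones(len(q))]@c["rotation"].T
    return c["position"]+r*((z-c["position"][2])/r[:,2])[:,None]
def cloud(n,d):
    c=camera_params(n); v,u=np.mgrid[:420,:560]
    q=cv2.undistortPoints(np.stack([u,v],-1).reshape(-1,1,2).astype(float),c["K"],c["dist"]).reshape(420,560,2)
    return c["position"]+(np.dstack([q,np.ones((420,560))])*d[...,None])@c["rotation"].T
def hsv(p): return cv2.cvtColor(p,cv2.COLOR_RGB2HSV)
def mask(p,k):
    lo,hi={"brass":((20,140,90),(32,255,255)),"copper":((5,110,110),(14,215,255)),"red":((0,225,120),(4,255,255)),"blue":((100,110,40),(125,255,255)),"green":((50,120,50),(75,255,255))}[k]
    return cv2.inRange(hsv(p),lo,hi)
def blobs(m,amin=15):
    n,l,s,c=cv2.connectedComponentsWithStats(m)
    return [(l==i) for i in range(1,n) if s[i,4]>=amin]
def rect(n,m,z):
    """rectangle on plane z of a mask: centre, long-axis angle, sizes"""
    ys,xs=np.nonzero(m); P=cast(n,np.c_[xs,ys],z)[:,:2]
    (c,s,a)=cv2.minAreaRect((P*1000).astype(np.float32))
    if s[0]<s[1]: a+=90
    a=(a+90)%180-90
    return np.array(c)/1000,a,sorted(s)[::-1]
E
cat > a.py <<'E'
from h import *
for n in("top","scene"):
    f=np.load(f"/tmp/{n}0.npz");p,d=f["p"],f["d"]; X=cloud(n,d)
    ok=d>0
    for k,z,r in(("brass",.047,.009),("copper",.0487,0),("blue",.052,0),("green",.075,0)):
        for b in blobs(mask(p,k)):
            ys,xs=np.nonzero(b); print(n,k,b.sum(),"px",xs.mean().round(),ys.mean().round(),*rect(n,b,z), "zmed",np.median(X[b&ok][:,2]) )
    reg=(X[...,0]>.35)&(X[...,0]<.65)&(X[...,1]>.1)&(X[...,1]<.6)&ok
    for nm,a,bz,z in(("strip",.058,.075,.0655),("grip",.09,.115,.1015)):
        m=(reg&(X[...,2]>a)&(X[...,2]<bz)).astype(np.uint8)
        for b in blobs(m,20): print(n,nm,b.sum(),*rect(n,b,z),X[b].mean(0))
    print("bench z",np.median(X[ok&(X[...,0]>.4)&(X[...,0]<.7)][:,2]))
E
python3 a.py
python3 - <<'E'
from h import *
f=np.load("/tmp/top0.npz")["p"]
g=cv2.cvtColor(f,cv2.COLOR_RGB2BGR)
a=cv2.resize(g[205:285,95:230],None,fx=4,fy=4,interpolation=cv2.INTER_CUBIC)
b=cv2.resize(g[190:265,290:395],None,fx=3,fy=3,interpolation=cv2.INTER_CUBIC)
o=np.zeros((600,560,3),np.uint8);o[:a.shape[0],:a.shape[1]]=a;o[330:330+b.shape[0],:b.shape[1]]=b
cv2.imwrite("pics/crop0.png",o)
E
```

```text
top brass 334 px 328.0 221.0 [ 0.5234 -0.2088] -11.3489990234375 [139.91847229003906, 17.815086364746094] zmed 0.05403862675560367
top brass 334 px 344.0 226.0 [ 0.5121 -0.2537] -11.314552307128906 [140.29351806640625, 17.928525924682617] zmed 0.05396144149493054
top brass 333 px 378.0 234.0 [ 0.4905 -0.3429] -11.354194641113281 [140.5642852783203, 16.90679168701172] zmed 0.05399394808691693
top copper 17 px 15.0 80.0 [0.921  0.6717] -50.22275924682617 [18.39487075805664, 12.541994094848633] zmed 0.0004457604236853818
top copper 17 px 183.0 80.0 [0.9203 0.1957] -89.97723421826959 [22.41300392150879, 11.911887168884277] zmed 0.00020741725832396085
top copper 57 px 221.0 82.0 [0.9115 0.0874] -89.87431679666042 [42.31289291381836, 29.684629440307617] zmed -0.00020075731423307985
top copper 54 px 240.0 85.0 [0.9087 0.027 ] 12.172102928161621 [38.39896011352539, 38.260074615478516] zmed -9.708257409757337e-06
top copper 16 px 334.0 83.0 [ 0.9112 -0.2259] -9.754997253417969 [25.88823699951172, 17.03985595703125] zmed 0.0003770442060299084
top copper 17 px 78.0 84.0 [0.9079 0.4873] 63.11439
[... 12422 characters left out ...]
2189941406, 71.26458740234375] zmed -0.037012837142723465
scene blue 16 px 534.0 77.0 [0.1571 1.1043] -62.60058784484863 [32.78846740722656, 14.820085525512695] zmed 0.22660374145951012
scene blue 681 px 386.0 199.0 [0.5564 0.2299] -88.58394527435303 [240.477783203125, 35.1453971862793] zmed 0.038965988273137575
scene green 281 px 434.0 234.0 [0.7182 0.28  ] -62.474822998046875 [56.49900436401367, 49.20991897583008] zmed 0.07417011564311815
scene strip 1099 [0.4635 0.245 ] 85.01585388183594 [290.1202392578125, 85.52263641357422] [0.4675 0.239  0.0652]
scene grip 173 [0.4679 0.2323] 89.93524169921875 [83.22018432617188, 28.022541046142578] [0.4654 0.2328 0.0991]
bench z 0.00032604331934493747
```

View pics/crop0.png

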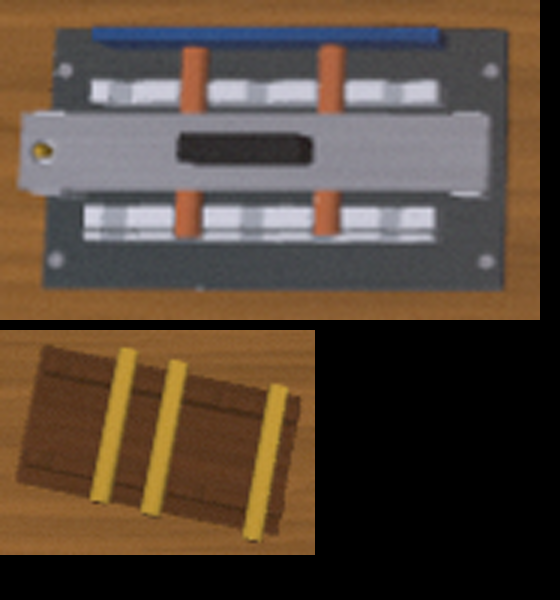

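The crop confirms the pin on the +y side at crop (42,150) and two copper pieces at grooves y=±46 (crop columns 190 and 328). In the rack the tubes are in notches +46, 0 and -92, so +92 and -46 are free. Next I'll find the rack's x centre and take the keeper off.

```bash
cat >> h.py <<'E'
def R(a):
    """tool down, jaws along world angle a (rad), or a+pi, whichever is reachable nearest"""
    z=np.array([np.cos(a),np.sin(a),0]); x=np.array([0,0,-1.]); return np.c_[x,np.cross(z,x),z]
def best(p,a):
    q0=sense()["joint_pos"]; o=[]
    for k in(0,np.pi):
        q=inverse_kinematics(p,R(a+k))
        if q is not None:o.append((np.abs(np.array(q)-q0).max(),k))
    return R(a+min(o)[1])
def over(xy,a,z=.2):
    """up, then across, to above xy"""
    s=sense()["position"]
    if s[2]<z-.005: move_l([s[0],s[1],z],feed=.25)
    M=best([*xy,z],a); movep([*xy,z],M); return M
def st(t=""):
    s=sense(); print(t,round(s["time_s"],1),s["position"],"gap",round(s["finger_gap"],4),"F",s["wrist_force"])
def snap(name,n="top"):
    p,d=camera(n); cv2.imwrite(f"pics/{name}.png",cv2.cvtColor(p,cv2.COLOR_RGB2BGR)); np.savez(f"/tmp/{name}.npz",p=p,d=d); return p,d
B=np.array([.4605,.237]); BY=np.radians(.3)      # block
def blk(x,y): c,s=np.cos(BY),np.sin(BY); return B+[c*x-s*y,s*x+c*y]
E
python3 - <<'E'
from h import *
f=np.load("/tmp/top0.npz");p,d=f["p"],f["d"];X=cloud("top",d)
t=np.radians(-11.34);u=np.array([np.cos(t),np.sin(t)]);v=np.array([-u[1],u[0]])
o=np.array([.5117,-.2537]); U=(X[...,:2]-o)@u;V=(X[...,:2]-o)@v
m=(np.abs(U)<.1)&(np.abs(V)<.13)&(cv2.dilate(mask(p,"brass"),np.ones((3,3)))==0)
for a,b in((.036,.05),(.005,.014)):
    k=m&(X[...,2]>a)&(X[...,2]<b); print(a,k.sum(),np.percentile(U[k],[1,99]),np.percentile(V[k],[1,99]),"neg",U[k&(U<0)].mean(),"pos",U[k&(U>0)].mean())
    print(np.histogram(U[k],bins=np.arange(-.08,.081,.005))[0])
M=over(B+[.0,-.001],0,.16); command_gripper(.05)
move_l([*(B+[0,-.001]),.0935],feed=.1,until_force=8); st("at grip")
command_gripper(0,60); st("closed")
s=sense()["position"]; move_l([s[0],s[1],s[2]+.06],feed=.08); st("lift")
snap("lift");
E
```

```text
0.036 627 [-0.0471  0.0528] [-0.1138  0.1155] neg -0.040389640844261554 pos 0.04568951833330332
[  0   0   0   0   0   0  59 106 106  43   0   0   0   0   0   0   0   0
   0   0   0   0   0  35 107 111  60   0   0   0   0   0]
0.005 2042 [-0.0623  0.0676] [-0.1193  0.122 ] neg -0.029893594341402794 pos 0.028545812044803946
[  1   3   3  54 105 109  77   4   5   4  89 108 107 103 106 105 110 107
 104 106 106 105 108  96   6   3   4  17 105  55   3   0]
at grip 4.4 [0.4607 0.2365 0.0938] gap 0.0501 F [ 0.9074 -0.2642 -0.1999]
closed 4.8 [0.4612 0.2363 0.0943] gap 0.0172 F [ 0.4184 -2.262   4.3409]
lift 5.7 [0.4609 0.2359 0.1539] gap 0.0173 F [ 0.1054 -0.1948 -2.215 ]
```

```bash
cat >> h.py <<'E'
t=np.radians(-11.34); RC=np.array([.5145,-.2532]); RY=t
def rk(x,y): c,s=np.cos(RY),np.sin(RY); return RC+[c*x-s*y,s*x+c*y]
E
python3 - <<'E'
from h import *
M=over([.70,0.],0,.17); st("over")
move_l([.70,0,.05],feed=.2); print(move_l([.70,0,.030],feed=.03,until_force=3)); st("down")
command_gripper(.05); st("open")
s=sense()["position"]; move_l([*s[:2],.2],feed=.25)
# go toward block, look from there
over(blk(0,-.20),np.pi/2); st()
snap("off"); p,d=snap("off_s","scene")
E
python3 - <<'E'
from h import *
g=cv2.imread("pics/off.png")
cv2.imwrite("pics/off_c.png",cv2.resize(g[130:300,80:330],None,fx=3,fy=3,interpolation=cv2.INTER_CUBIC))
E
```

```text
over 7.3 [0.699  0.0027 0.1702] gap 0.0171 F [ 0.0996  0.2203 -1.8948]
True
down 8.5 [ 0.7003 -0.0002  0.0349] gap 0.0173 F [ 0.0359 -0.2231  4.7807]
open 9.0 [ 0.699  -0.0007  0.0333] gap 0.0498 F [1.6754 0.3836 0.4889]
 11.1 [0.462  0.0369 0.1997] gap 0.0497 F [-0.1756  0.1537  0.2842]
```

View pics/off_c.png

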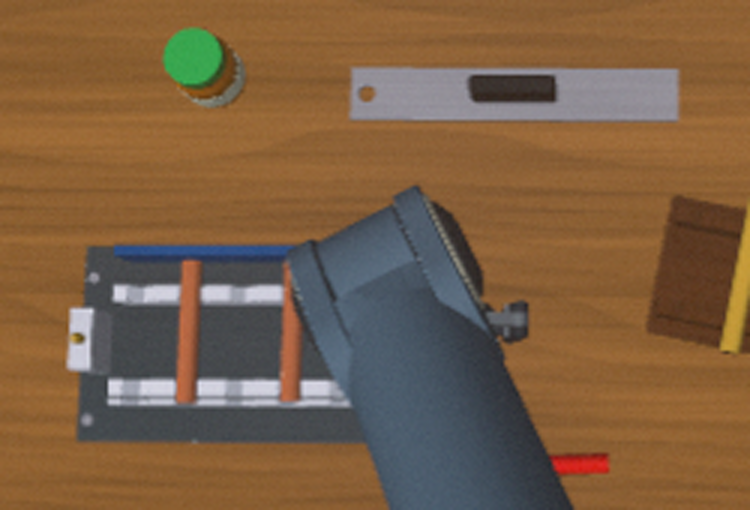

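The keeper lies flat on the bench with its hole at crop (367,93). Copper pieces are in grooves +46 and -46 and the pin is visible at crop (78,338). Next are the copper pieces.

```bash
cat >> h.py <<'E'
def pick(xy,a,z,op=.036,N=60):
    over(xy,a,.17); command_gripper(op)
    hit=move_l([*xy,z],feed=.13,until_force=10)
    if hit: st("HIT"); return False
    command_gripper(0,N); g=sense()["finger_gap"]; st("grip")
    s=sense()["position"]; move_l([*s[:2],.17],feed=.2); return abs(g-.0175)<.004
def place(xy,a,z,zup=.075,op=.036):
    over(xy,a,.17); st("above")
    if sense()["finger_gap"]<.012: print("LOST"); return False
    move_l([*xy,zup],feed=.2); h=move_l([*xy,z],feed=.04,until_force=4); st("down %s"%h)
    command_gripper(op); s=sense()["position"]; move_l([*s[:2],.17],feed=.25); return True
E
python3 - <<'E'
from h import *
f=np.load("/tmp/off.npz");p=f["p"]
reg=np.zeros((420,560),np.uint8);reg[214:268,108:181]=1
m=cv2.morphologyEx(mask(p,"copper")*reg,cv2.MORPH_OPEN,np.ones((3,3)))
c={}
for b in blobs(m,60):
    r=rect("top",b,.0487+.004); print("cut",b.sum(),*r)
    if r[2][0]>115: c["a"]=r[0]
b2=np.zeros_like(reg);b2[235:250,100:112]=1
for b in blobs(cv2.inRange(hsv(p),(15,120,60),(35,255,255))*b2,3): print("pin",b.sum(),rect("top",b,.0725)[0])
cx=c["a"][0]-B[0]; print("cx",cx)
for y,ny in((.046,-.046),):pass
src=blk(np.clip(cx,-.01,.018),.046); 
print("cam y",c["a"][1],"vs model",src[1])
if abs(c["a"][1]-src[1])<.004 and pick(src,np.pi/2+BY,.0547):
    print(place(rk(0,.092),np.pi/2+RY,.051))
E
```

```text
cut 279 [0.4702 0.2837] -0.43804168701171875 [122.46304321289062, 15.843032836914062]
cut 189 [0.4534 0.1919] 2.105607271194458 [87.39531707763672, 13.302125930786133]
pin 36 [0.4624 0.3857]
pin 8 [0.4613 0.3743]
cx 0.009694915771484347
cam y 0.2837164306640625 vs model 0.2830501316717098
grip 13.8 [0.4705 0.2836 0.0556] gap 0.0164 F [-0.662   0.8451  5.0192]
above 16.2 [ 0.533  -0.1611  0.1701] gap 0.0165 F [-1.0445  0.3476 -0.258 ]
down True 17.3 [ 0.5325 -0.1637  0.0541] gap 0.0163 F [-0.4317 -0.1482  2.1929]
True
```

```bash
cat >> h.py <<'E'
def look(name,rows,cols,k,z):
    p,d=snap(name); m=np.zeros((420,560),np.uint8); m[rows[0]:rows[1],cols[0]:cols[1]]=1
    m=cv2.morphologyEx(mask(p,k)*m,cv2.MORPH_OPEN,np.ones((3,3)))
    return [rect("top",b,z) for b in blobs(m,60)]
E
python3 - <<'E'
from h import *
over([.45,-.1],np.pi/2)
o=look("c2",(214,268),(108,215),"copper",.0527)
for r in o: print(*r)
r=min(o,key=lambda r:abs(r[0][1]-.191)); src=blk(np.clip(r[0][0]-B[0],-.01,.018),-.046)
print(src,r[0])
if np.abs(src-r[0]).max()<.006 and pick(src,np.pi/2+BY,.0547):
    print(place(rk(0,-.046),np.pi/2+RY,.051))
over([.45,0.05],np.pi/2); snap("rack1")
E
python3 -c "
import cv2
g=cv2.imread('pics/rack1.png')
cv2.imwrite('pics/rack1c.png',cv2.resize(g[140:300,90:410],None,fx=2.5,fy=2.5,interpolation=cv2.INTER_CUBIC))"
```

```text
[0.4722 0.1913] 2.0334839820861816 [124.88259887695312, 15.975658416748047]
[0.4724 0.1911] [0.4722 0.1913]
grip 21.8 [0.473  0.1915 0.0556] gap 0.0162 F [-1.7785 -0.387   5.7869]
above 24.3 [ 0.5063 -0.2963  0.1702] gap 0.0158 F [ 0.2816  0.5639 -0.2772]
down True 25.4 [ 0.5053 -0.2991  0.0541] gap 0.0161 F [ 0.6512 -0.1764  2.8074]
True
```

View pics/rack1c.png

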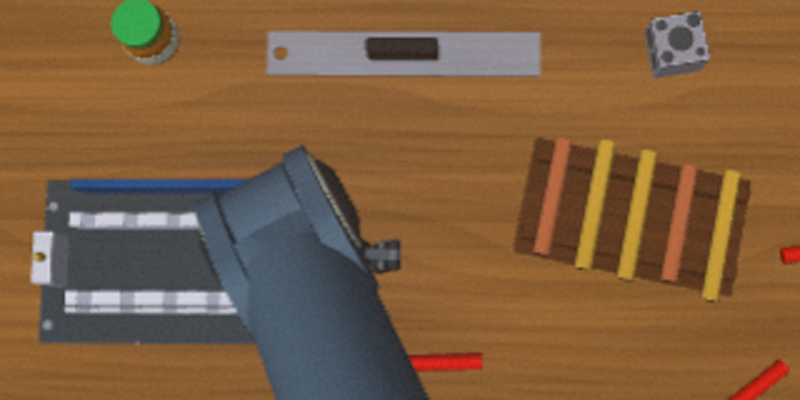

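Both copper pieces lie across the rack rails in the formerly free notches, crop (552,195) and (678,222). Next I'll move the first brass tube into groove 5 and check the butting.

```bash
cat >> h.py <<'E'
def seat(gy):
    a=np.pi/2+BY; xy=blk(-.004,gy); over(xy,a,.17); st("above")
    if sense()["finger_gap"]<.012: print("LOST"); return False
    move_l([*xy,.08],feed=.2); h=move_l([*xy,.0527],feed=.04,until_force=4); st("down %s"%h)
    z=sense()["position"][2]; h=move_l([*blk(.018,gy),z],feed=.03,until_force=7); st("butt %s"%h)
    command_gripper(.036); s=sense()["position"]; move_l([*s[:2],.17],feed=.25); return h
def tubepick(ny,name):
    o=look(name,(185,270),(290,400),"brass",.049)
    r=min(o,key=lambda r:np.hypot(*(r[0]-rk(0,ny)))); l=(r[0]-rk(0,ny))
    x=l@[np.cos(RY),np.sin(RY)]; y=l@[-np.sin(RY),np.cos(RY)]; print("tube",r[0],r[1],"rack offs",x,y)
    if abs(x)>.013 or abs(y)>.005: return False
    return pick(rk(x,ny),np.pi/2+RY,.053)
E
python3 - <<'E'
from h import *
print(tubepick(.046,"t1") and seat(.092))
over([.45,0.0],np.pi/2); snap("b1"); st()
E
python3 -c "
import cv2
g=cv2.imread('pics/b1.png')
cv2.imwrite('pics/b1c.png',cv2.resize(g[200:290,90:230],None,fx=5,fy=5,interpolation=cv2.INTER_CUBIC))"
```

```text
tube [ 0.5234 -0.2083] -11.460227966308594 rack offs -7.688917779063599e-05 -0.0001993783941398623
grip 30.7 [ 0.5239 -0.2092  0.0541] gap 0.0161 F [-2.3488 -2.5142  6.4051]
above 33.4 [0.457  0.3276 0.1697] gap 0.0163 F [ 0.1756 -0.3055 -1.2479]
down True 34.6 [0.456  0.3294 0.056 ] gap 0.0162 F [1.5011 1.4256 0.5413]
butt True 35.1 [0.4678 0.3295 0.0559] gap 0.0162 F [ 0.067  -0.9839  4.9361]
True
 37.6 [0.4504 0.0015 0.2   ] gap 0.0361 F [-0.5067  0.4399 -0.4797]
```

View pics/b1c.png

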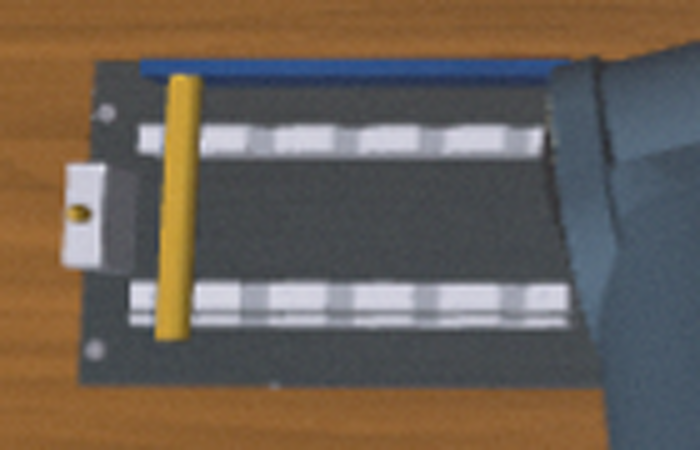

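The tube lies in groove 5 with its end at the stop, crop (185,75). I'll seat the other two, then push all three on their free ends to be sure they butt.

```bash
cat >> h.py <<'E'
def endpush(gy):
    a=np.pi/2+BY; xy=blk(-.089,gy); over(xy,a,.14); command_gripper(0)
    move_l([*xy,.056],feed=.15); h=move_l([*blk(-.06,gy),.056],feed=.02,until_force=5); st("push %s"%h)
    s=sense()["position"]; move_l([s[0]-.01,s[1],.056],feed=.1); move_l([s[0]-.01,s[1],.14],feed=.25)
E
python3 - <<'E'
from h import *
ok=tubepick(0,"t2") and seat(.046); print(ok)
if ok:
    over([.45,-.05],np.pi/2)
    ok=tubepick(-.092,"t3") and seat(0.); print(ok)
if ok:
    for y in(0,.046,.092): endpush(y)
over([.45,-0.05],np.pi/2); p,d=snap("b3"); snap("b3s","scene"); st()
for r in look("b3",(205,270),(100,225),"brass",.0527): print(*r)
for r in look("b3",(205,225),(100,225),"blue",.052): print(*r)
g=cv2.imread('pics/b3.png');s=cv2.imread("pics/b3s.png")
a=cv2.resize(g[200:290,90:230],None,fx=4,fy=4,interpolation=cv2.INTER_CUBIC)
b=cv2.resize(s[140:225,305:445],None,fx=4,fy=4,interpolation=cv2.INTER_CUBIC)[:240]
cv2.imwrite('pics/b3c.png',np.vstack([a,b]))
E
```

```text
tube [ 0.512  -0.2528] -11.429962158203125 rack offs -0.0025440234021306962 -0.00012367722513406863
grip 40.2 [ 0.5125 -0.2539  0.0542] gap 0.0163 F [-0.8338 -2.7785  6.0237]
above 42.9 [0.4571 0.2817 0.1698] gap 0.0164 F [ 0.308  -0.25   -0.1647]
down True 44.1 [0.4562 0.2834 0.056 ] gap 0.0161 F [0.6689 1.9054 0.0604]
butt True 44.6 [0.4675 0.2835 0.0559] gap 0.0164 F [ 0.1006 -0.3791  3.6225]
True
tube [ 0.4905 -0.3427] -11.103706359863281 rack offs -0.005914389374086316 -0.0004922830048476474
grip 49.8 [ 0.4911 -0.3434  0.0542] gap 0.0159 F [-1.2881 -1.756   5.429 ]
above 52.6 [0.4572 0.2359 0.1698] gap 0.016 F [ 0.1921 -1.0823 -0.7596]
down True 53.8 [0.4565 0.2374 0.056 ] gap 0.0163 F [1.5387 1.2725 0.0263]
butt True 54.3 [0.4677 0.2375 0.0559] gap 0.0159 F [-0.3232 -0.1254  3.3809]
True
push True 57.8 [0.387  0.2363 0.0555] gap 0.0001 F [-0.0095 -0.2748  0.0989]
push True 60.6 [0.3868 0.2823 0.0555] gap 0.0002 F [-0.4725 -0.3505  0.3864]
push True 63.4 [0.3866 0.3283 0.0555] gap -0.0001 F [ 0.4696 -0.6055  0.7492]
 66.1 [ 0.4502 -0.0487  0.1999] gap 0.0002 F [0.0038 0.2627 0.3003]
[0.466  0.3291] 0.5874747633934021 [135.62454223632812, 17.22418212890625]
[0.4663 0.2833] 0.7056863903999329 [135.53358459472656, 16.401853561401367]
[0.4666 0.2374] 0.4084451496601105 [135.38514709472656, 15.381539344787598]
[0.5414 0.178 ] -89.73108625411987 [112.72150421142578, 8.102883338928223]
```

View pics/b3c.png

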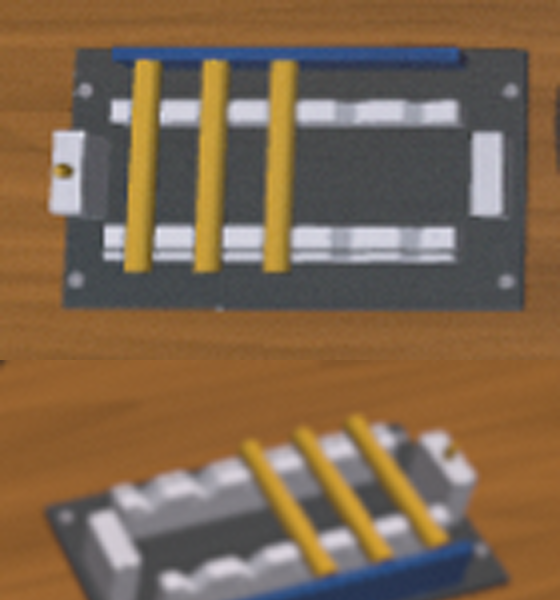

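All three tubes sit in grooves 3 to 5. Their ends are against the blue stop (upper crop row ~58), and the end-push positions agree within 0.4 mm. I'll check whether the keeper has moved since it was laid down, and fetch it back.

```bash
cat >> h.py <<'E'
def keeper(p,d):
    X=cloud("top",d); reg=(X[...,0]>.62)&(X[...,0]<.8)&(np.abs(X[...,1])<.23)
    h=hsv(p); m=(reg&(h[...,1]<70)&(h[...,2]>90)).astype(np.uint8)
    b=max(blobs(m,100),key=lambda b:b.sum()); g=(reg&(X[...,2]>.03)&(X[...,2]<.05)).astype(np.uint8)
    gb=max(blobs(g,50),key=lambda b:b.sum())
    cs,hi=cv2.findContours(b.astype(np.uint8),cv2.RETR_CCOMP,cv2.CHAIN_APPROX_NONE)
    hs=[cast("top",c.reshape(-1,2).mean(0),.006)[0,:2] for c,i in zip(cs,hi[0]) if i[3]>=0 and 3<cv2.contourArea(c)<80]
    return rect("top",b,.006),rect("top",gb,.042),hs
E
python3 - <<'E'
from h import *
for n in("off","b3"):
    f=np.load(f"/tmp/{n}.npz"); print(n,*keeper(f["p"],f["d"]),sep="\n ")
E
```

```text
off
 (array([0.6983, 0.0019]), 89.59752655029297, [305.89031982421875, 50.70448303222656])
 (array([0.696 , 0.0018]), -89.75077231228352, [76.92227172851562, 19.74704933166504])
 [array([0.698 , 0.1399])]
b3
 (array([0.6983, 0.0019]), 89.59752655029297, [305.89031982421875, 50.70448303222656])
 (array([0.696 , 0.0018]), -89.75077231228352, [76.92227172851562, 19.746875762939453])
 [array([0.698 , 0.1399])]
```

Run:
```python
from h import *
xy=[.699,-.0007]
over(xy,0,.15); command_gripper(.05); print(move_l([*xy,.0345],feed=.12,until_force=8)); st()
command_gripper(0,70); st("closed"); s=sense()["position"]; move_l([*s[:2],.2],feed=.15); st("lift")
c=np.array([.4609,.2361]); over(c,0,.2); st("over"); sleep(.2)
snap("k1"); snap("k1s","scene")
g=cv2.imread('pics/k1.png');s=cv2.imread("pics/k1s.png")
a=cv2.resize(g[190:290,80:240],None,fx=3,fy=3); b=cv2.resize(s[100:225,300:460],None,fx=3,fy=3)[:300]
cv2.imwrite('pics/k1c.png',np.vstack([a,b]))
```

```text
False
 69.0 [ 0.6997 -0.001   0.0355] gap 0.0501 F [-0.0874 -0.7071  0.7674]
closed 69.4 [ 0.6995 -0.0007  0.0354] gap 0.0167 F [0.1103 0.0194 3.5259]
lift 70.7 [ 0.6989 -0.0004  0.1987] gap 0.0173 F [-0.5842  0.6587 -3.2932]
over 72.6 [0.4614 0.2355 0.1999] gap 0.0171 F [ 0.0809 -0.9155 -3.0641]
```

View pics/k1c.png

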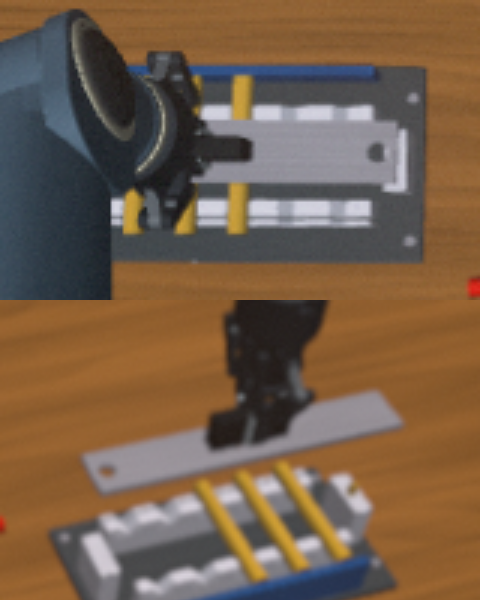

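The hole end is at the -y side (crop (378,150)), because the wrist chose the flipped solution. I'll turn the wrist by half a turn while clear above.

Run:
```python
from h import *
c=[.4609,.2361]
M=sense()["tcp_rot"]; k=0 if M[0,2]<0 else np.pi   # opposite sign of jaw axis
q=inverse_kinematics([*c,.2],R(k)); print(q,sense()["joint_pos"])
movep([*c,.2],R(k)); sleep(.3); st()
snap("k2"); snap("k2s","scene")
g=cv2.imread('pics/k2.png');s=cv2.imread("pics/k2s.png")
a=cv2.resize(g[190:290,80:240],None,fx=3,fy=3); b=cv2.resize(s[100:225,300:460],None,fx=3,fy=3)[:300]
cv2.imwrite('pics/k2c.png',np.vstack([a,b]))
```

```text
[-0.9911  0.2962  0.5322  1.9901 -0.1898  0.9031 -0.3598] [-0.9909  0.2966  0.5325  1.99   -0.1898  0.903  -0.3599]
 73.4 [0.4609 0.2361 0.2   ] gap 0.017 F [-0.5297  0.0952 -2.6326]
```

View pics/k2c.png

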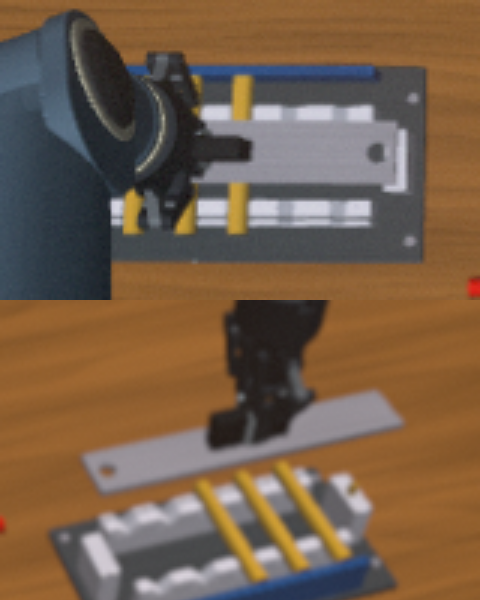

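Run:
```python
from h import *
c=[.4609,.2361]; s=sense(); print(s["tcp_rot"])
z=s["tcp_rot"][:,2]; a0=np.arctan2(z[1],z[0])
for dg in(-170,-150,-120,-90,-45,45,90,120,150,170,180):
    q=inverse_kinematics([*c,.2],R(a0+np.radians(dg))); print(dg,None if q is None else np.array(q))
```

```text
[[ 0.     -0.      1.    ]
 [ 0.0001  1.      0.    ]
 [-1.      0.0001  0.    ]]
-170 [ 0.326   0.5382 -1.1705  1.9216  0.5692  1.0672  2.2296]
-150 [-1.4035  0.4663  1.1277  2.0077 -0.5091  0.9853 -2.6398]
-120 [-1.3312  0.4075  1.0026  2.0052 -0.4224  0.9523 -2.2075]
-90 [-1.2473  0.3633  0.875   2.0019 -0.3471  0.9304 -1.7636]
-45 [-1.1182  0.321   0.6966  1.9962 -0.2589  0.9121 -1.072 ]
45 [-0.8575  0.2813  0.3657  1.9832 -0.1272  0.8987  0.3599]
90 [-0.7336  0.2747  0.2148  1.9765 -0.074   0.8977  1.0904]
120 [-0.6544  0.2735  0.1194  1.9721 -0.0411  0.8983  1.5806]
150 [-0.5769  0.2743  0.0263  1.9677 -0.0091  0.8997  2.0722]
170 [-0.5261  0.2759 -0.0345  1.9648  0.012   0.901   2.4003]
180 [ 0.326   0.5382 -1.1705  1.9216  0.5692  1.0672  2.0551]
```

Run:
```python
from h import *
c=[.4609,.2361]
for dg in(60,120,165):
    q=np.array(inverse_kinematics([*c,.2],R(np.radians(dg))))
    if np.abs(q-sense()["joint_pos"]).max()>1.6: print("jump",dg,q);break
    move_joints(q); 
st(); print(sense()["tcp_rot"][:,2],sense()["joint_pos"])
for dg in(170,175,178,180,182): print(dg,inverse_kinematics([*c,.2],R(np.radians(dg))),inverse_kinematics([*c,.1],R(np.radians(dg))))
```

```text
76.1 [0.4609 0.236  0.2   ] gap 0.0169 F [ 0.1363 -0.0479 -2.1124]
[-0.9654  0.2609 -0.    ] [-0.5361  0.2756 -0.0224  1.9654  0.0079  0.9008  2.3151]
170 [-0.5227  0.276  -0.0386  1.9647  0.0134  0.9011  2.3989] [-0.5254  0.4161 -0.0367  2.0472  0.0236  0.6786  2.3897]
175 [-0.5098  0.2766 -0.054   1.9639  0.0188  0.9016  2.4809] [-0.5146  0.4165 -0.0501  2.0466  0.0323  0.6792  2.4687]
178 [-0.5021  0.277  -0.0633  1.9635  0.022   0.9018  2.5301] [-0.5082  0.4168 -0.0582  2.0462  0.0374  0.6796  2.5162]
180 [-0.4969  0.2772 -0.0695  1.9632  0.0242  0.902   2.5628] [-0.5038  0.4169 -0.0635  2.046   0.0409  0.6798  2.5478]
182 [-0.4917  0.2775 -0.0757  1.9629  0.0264  0.9022  2.5956] [-0.4995  0.4171 -0.069   2.0457  0.0444  0.6801  2.5794]
```

Run:
```python
from h import *
c=[.4609,.2361]
move_joints(inverse_kinematics([*c,.2],R(np.pi))); move_l([*c,.120],R(np.pi),feed=.1); sleep(.3); st(); print(sense()["tcp_rot"][:,2])
h=move_l([*c,.0935],feed=.02,until_force=5); st("down %s"%h)
snap("k3"); snap("k3s","scene")
g=cv2.imread('pics/k3.png');s=cv2.imread("pics/k3s.png")
a=cv2.resize(g[190:290,80:240],None,fx=3,fy=3); b=cv2.resize(s[125:225,300:460],None,fx=3,fy=3)[:300]
cv2.imwrite('pics/k3c.png',np.vstack([a,b]))
```

```text
77.7 [0.4611 0.2362 0.1204] gap 0.0172 F [ 0.2369 -0.337  -2.0459]
[-1.      0.0001 -0.0008]
down True 78.8 [0.4608 0.236  0.0949] gap 0.0169 F [-0.6898  0.5862  5.0112]
```

View pics/k3c.png

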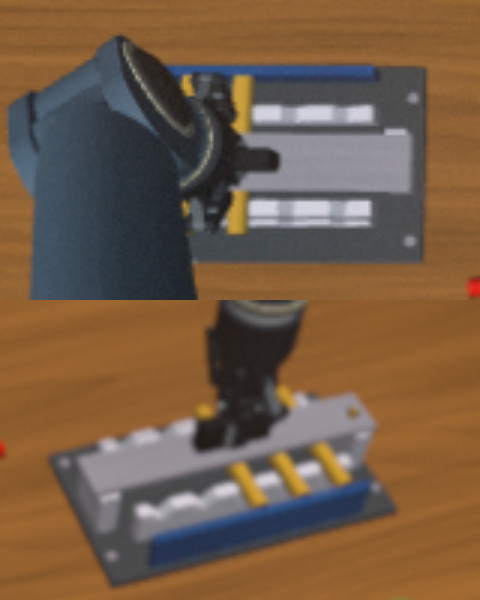

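The hole is over the pin (lower crop (350,410)), and the height matches a seated bar: underside 59.5 mm. I'll release and check squareness and everything else.

Run:
```python
from h import *
command_gripper(.05); st("open"); s=sense()["position"]; move_l([*s[:2],.2],feed=.15)
over([.45,-0.05],np.pi/2); sleep(.5); p,d=snap("f"); snap("fs","scene"); st()
for n in("top0","f"):
    f=np.load(f"/tmp/{n}.npz"); P,D=f["p"],f["d"]; X=cloud("top",D); h=hsv(P)
    reg=(X[...,0]>.42)&(X[...,0]<.50)&(X[...,1]>.07)&(X[...,1]<.42)&(X[...,2]>.06)
    b=max(blobs((reg).astype(np.uint8),100),key=lambda b:b.sum()); print(n,"keeper",*rect("top",b,.0655),np.percentile(X[b][:,2],[5,50]))
    for e in(.12,.36):  # edges along bar -> yaw, tilt
        k=reg&(np.abs(X[...,1]-e)<.025)&(X[...,2]<.075); print("  end",X[k].mean(0))
for k in("brass","copper"):
    for r in look("f2",(185,275),(100,400),k,.049): print(k,*r)
g=cv2.imread('pics/f.png');s=cv2.imread("pics/fs.png")
a=cv2.resize(g[130:290,80:400],None,fx=2,fy=2,interpolation=cv2.INTER_CUBIC); b=cv2.resize(s[140:240,170:450],(640,229),interpolation=cv2.INTER_CUBIC)
cv2.imwrite('pics/fc.png',np.vstack([a,b]))
```

```text
open 79.4 [0.4596 0.2353 0.0935] gap 0.0501 F [ 1.4984 -0.1464 -0.2694]
 81.9 [ 0.45 -0.05  0.2 ] gap 0.0498 F [ 0.3678 -0.1418  0.1115]
top0 keeper [0.4612 0.239 ] -89.68600636720657 [307.6447448730469, 52.37133026123047] [0.0619 0.0654]
  end [0.4618 0.1197 0.0652]
  end [0.4606 0.3598 0.0654]
f keeper [0.4572 0.2391] -89.68599858880043 [307.97589111328125, 60.343177795410156] [0.0616 0.0656]
  end [0.4593 0.1196 0.0654]
  end [0.4603 0.3596 0.0652]
brass [0.5115 0.3306] 2.9612481594085693 [46.22502517700195, 16.176305770874023]
brass [0.5117 0.2843] -1.3343582153320312 [46.14612579345703, 14.982345581054688]
brass [0.512  0.2378] 2.3667283058166504 [46.146766662597656, 13.443562507629395]
brass [0.4155 0.3304] 0.4238595962524414 [34.285884857177734, 16.09499168395996]
brass [0.4158 0.2844] 2.602411985397339 [34.792823791503906, 13.31855297088623]
brass [0.416  0.2392] 2.294647216796875 [34.60354232788086, 13.264463424682617]
copper [ 0.5323 -0.163 ] -11.405082702636719 [127.64344787597656, 17.361936569213867]
copper [ 0.5043 -0.2983] -11.506660461425781 [127.82748413085938, 18.247066497802734]
```

View pics/fc.png

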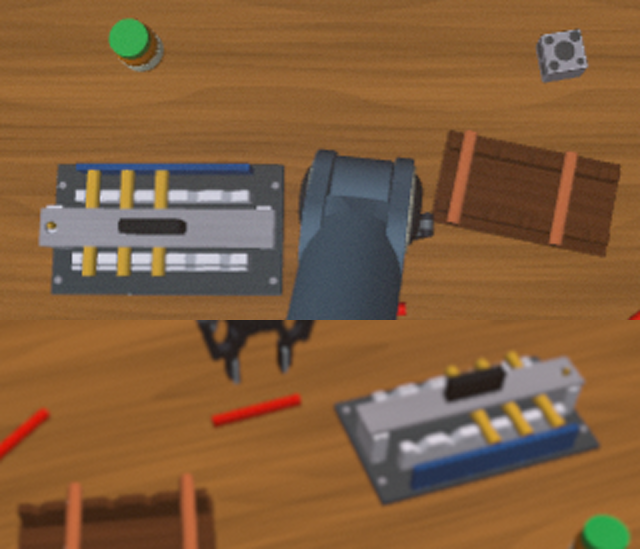

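The final view shows the keeper on both posts with the pin in its hole at crop (52,226). Three tubes are against the stop, two copper pieces are in the rack, and the jar and doming block are untouched.

```bash
python3 -c "
from rig import *
finish_job()"
```

```text
the job is handed in; nothing more can be done
```

I finished the changeover and handed the job in at about 82 s of the 210 s. This start had three brass tubes and two copper pieces.

**What I did:**
- **Keeper off:** I took the keeper bar off its pin and laid it on the free bench between the jar and the doming block.
- **Copper pieces:** Both went into the two free rack notches.
- **Brass tubes:** All three went into grooves 3, 4 and 5. I pushed each on its free end until force contact, and the three stopping points agreed within 0.4 mm.
- **Keeper back:** The wrist first came round with the bar turned end for end, so I turned it half a turn in the air. It then went over the pin without any nudging.

**Last checks from the camera:**
- **Keeper:** It lies flat, with its top at about 65 mm at both ends, and the pin is visible in the hole. It is not perfectly square: it is turned about 0.5° from how it started, with the plain-post end about 2.5 mm nearer the robot. I left it there rather than nudge it again.
- **Tubes:** They still read as against the stop and in their grooves.
- **Copper pieces:** Both lie across both rack rails.
- **Jar, doming block and red look-alikes:** The arm never went to them, and those in the final picture look where they started.

The two cameras disagreed by about 1–2 mm in most places, and by up to 7 mm on the keeper's grip. I used the top camera and the robot's own contact readings.

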